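# Restock the gravity-feed lane

## Task

Restock the sloped gravity-feed lane with the bin of hex screws from the carrier: slide the lane's stop bolt fully shut first, then lay the bin, scoop front downhill, on the upper half of the lane and let go so that it slides down by itself and comes to rest against the stop bolt. The lane's guides leave no room for fingers at the bin's sides, so there it has to be held by its front and rear. Keep the bin from tipping and spilling, do not drop it in or push it down with the fingers, and leave the two empty bins and the card packet where they are.

Things in the scene. Friction and masses are not known exactly. Their poses are not given: they have to be found in the camera images.
- rack: Fixed gravity-feed rack: one sloped sheet-metal lane on a dark tube frame. Origin on the bench under the lane's middle; x level along the lane to its upper, loading end (away from the robot), y to the lane's left, z up. Footprint x -0.13 to 0.13, y -0.046 to 0.046; the stop bolt's barrel and leg reach out to y -0.155 (open bolt's tail -0.175) at x -0.13 to -0.07.
- lane (a point): Middle of the lower edge of the slick bed (55 mm above the bench). x points up the 20 degree slope, y left across it, z square out of it. Bed: x 0 to 0.26 at z 0; upper half: x over 0.13. The lower end is open but for the stop bolt's 8 mm rod, shut, at x 0.016, z 0.013; a bin resting on it has its origin at x 0.052. A bin let go slides down by its own weight.
- lane_load (a point): A point on the bed in the lane's upper half, at x 0.18 of the lane's axes (same directions). The side guides rise 48 mm off the bed, 18 mm higher than a bin; they stand 58 mm apart up to lane x 0.205, then flare to 71 mm at the open upper end. So fingers have no room beside a bin in the lane, only uphill and downhill of it, and a bin goes in only lengthwise.
- bolt (a joint): Stop bolt's travel in m: 0 = open (rod drawn out to the right), 0.064 = fully shut (rod right across the lane, tip in the keeper on the left guide; the tip passes that guide at 0.059). Grows toward the rack's +y, slides level, stays where it is left, takes about 2 N to move.
- bolt_knob (a point): Middle of the stop bolt's upright black ribbed knob, 14 mm thick, 26 mm tall (13 mm above and below this point), on a thin stem from the rod 24 mm below. Moves with the bolt along the rack's y; axes as the rack's. Shut, it stands 62 mm right of the lane's middle, 9 mm clear of the rod's guide block and 22 mm of the side guide, which tops out at this knob's height.
- carrier: Fixed grey sheet-metal carrier with three bins in single file, end to end. Origin at the middle of its underside, x along its length. 208 mm long (x), 62 mm wide (y); floor 3 mm thick, side lips up to 11 mm above the bench, end walls up to 32 mm. The bins stand 2.5 mm apart, so their ends cannot be gripped there, only their sides.
- bin_full: Small grey open bin filled with steel hex screws (fixed in it), about 0.22 kg. Origin at the middle of its underside, z up; 64 mm long (x), 50 mm wide (y). Flat upright walls: sides and rear 30 mm high, scoop front (-x) 20 mm, the sides sloping down over the front 16 mm. Solid up to 20 mm. In any of the carrier's three places, front toward the carrier's -x end.
- bin_front (a point): Middle of the full bin's scoop front face, 32 mm before its origin and 12 mm above its underside; axes as the bin's.
- bin_empty_a: Empty bin of the same shape and size in the carrier, origin and axes alike. To be left alone.
- bin_empty_b: Another empty bin of the same shape and size in the carrier. To be left alone.
- card_packet: White card packet 50 x 86 x 24 mm lying on the bench to the left of the rack's upper end; origin at the middle of its underside. To be left alone.
Mind the look-alikes: they are no part of the job. Leave any purple look-alike of the bin_full alone.

How it is judged (in metres and radians):
On the way, in this order (a step that is already met when the one before it is completed fails the run):
1. the stop bolt is fully shut (value of joint bolt above 0.059 m), for 0.2 s.
2. the bin of hex screws is on the slope in the upper half of the lane (x of bin_full in the frame of lane between 0.12 and 0.23 m and y of bin_full in the frame of lane between -0.008 and 0.008 m and z of bin_full in the frame of lane between -0.006 and 0.01 m), for 0.05 s.
At the end, for the whole second after the job is handed in: The stop bolt is at least 59 mm shut of its 64; the bin of hex screws lies flat on the lane's bed (within 5 mm and 0.08 rad), scoop front downhill, within 7 mm of touching the bolt's rod, at rest and released; the empty bins and the card packet are within 30 mm of where they stood (value of joint bolt above 0.059 m and x of bin_full in the frame of lane between 0.044 and 0.059 m and y of bin_full in the frame of lane between -0.008 and 0.008 m and z of bin_full in the frame of lane between -0.005 and 0.005 m and angle between the z axis of bin_full and the z axis of lane, either way round below 0.08 rad and x of bin_front in the frame of lane below 0.035 m and linear speed of bin_full below 0.02 m/s and distance of each of bin_empty_a, bin_empty_b, card_packet from where it was at the start of the episode below 0.03 m).
It fails at once if the bin of hex screws is tipped by more than 45 degrees and would spill (angle between bin_full's own z axis and vertical above 0.79 rad).
It fails at once if the bin is dropped into the lane from more than 12 mm above its bed (x of bin_full in the frame of lane between 0.03 and 0.26 m and y of bin_full in the frame of lane between -0.03 and 0.03 m and z of bin_full in the frame of lane above 0.012 m and contact force between the fingers and bin_full below 0.01 N).
It fails at once if the fingers hold or push the bin in the lower part of the lane (below lane x 0.10) (x of bin_full in the frame of lane between -0.03 and 0.1 m and y of bin_full in the frame of lane between -0.03 and 0.03 m and z of bin_full in the frame of lane below 0.03 m and contact force between the fingers and bin_full above 0.3 N).
It fails at once if an empty bin or the card packet is moved by more than 30 mm (distance of any of bin_empty_a, bin_empty_b, card_packet from where it was at the start of the episode above 0.03 m).
It also fails if it takes over 61 s, if anything falls off the work surface, if the arm or the gripper's body presses on something with over 40 N, if the wrist force passes 120 N, or if a joint passes its speed limit or range.

## Robot

A 6-joint arm with a two-finger parallel gripper is mounted at the origin on a cart in front of the work surface, level with it; the furniture and walls round the work are solid. World frame = base frame: x ahead of the robot, y to its left, z up, the work surface at z = 0. Lengths are in mm, angles in rad, forces in N, time in s.
With the tool pointing down it reaches from about 250 to 725 mm from the base axis. Payload 4 kg.
Tool frame: the origin (TCP) lies on the centre line of the jaws, within the pads' length; the fingertips stand 22 mm ahead of it and the grasp point (between the pads) lies 3 mm ahead of it; z points along the fingers, y is the line along which they close (so a half turn about z gives the same grasp; the last joint's range is limited). The gripper opens to 85 mm and grips with 20 to 120 N. Pads are 22 mm wide; open, the fingers measure 114 mm over their backs; the gripper's body (76 mm by 85 mm) begins 54 mm behind the grasp point. The pads swing forward as they close: fully open they stand 13 mm farther back than shut.
Start: joints at [1.241, 0.241, 0.005, 1.335, 0, 1.571], TCP at [161.925, 473.054, 253.306] pointing down, gripper open.
Joint ranges: [-2.72, 2.72], [-1.05, 1.87], [-1.09, 1.28], [-1.99, 2.15], [-1.42, 1.44], [-3.14, 3.14]. Speed limits (rad/s): [2.79, 2.79, 3.14, 3.14, 3.14, 3.14].

## Interface

Orientations are given as a rotation vector (axis times angle).
In Python, from workcell import monitor, vision, env, models gives the robot as it stands.
- The arm moves only by the tool carry_out, never from a script. Its argument "plan" is a list of rows, each a list of 4 numbers: the shift along the tool's x, y, z in mm, then the turn about the tool's z in rad. A call has 1 to 20 rows; each row shifts and turns the commanded pose from where the row before left it, along the tool's axes as they then stand; what a row does not reach is not made up. A row lasts 1/8 s, in which the tool goes at most 62.5 mm and 10.7 degrees, less where a joint would pass 70% of its speed; a pose out of reach is approached as far as the arm can. A call is refused whole if a number of a shift passes 62.5 or a number of a turn 0.188, either way. A call with a gripper value outside its range is refused whole. "hand" is the finger opening in mm, from 0 to 85.4, set as the call begins (left out, the last holds). The fingers move at their own pace and stop on an object; the grip force is fixed at half the most. Time passes only in rows, so rows that do not move let the fingers close. It gives the time, the measured TCP pose, the force, the opening and the grip force at its end, in the units of the state.
- monitor.observe(): the state, without advancing time (a new reading comes with each control period).
- vision.read_camera(name): name is "scene" or "top" or "wrist"; returns the picture (480x640x3 uint8, blue, green, red); there is no depth.
- vision.camera_model(name): a dict with "intrinsics" (3x3 intrinsics, pixels), "dist_coeffs" ([k1, k2, p1, p2, k3] as OpenCV has them; the pictures are not rectified), "R" (3x3) and "t" (3): a world point X has camera coordinates R X + t; the wrist camera has in their place "tool_from_camera" (4x4, takes a point from camera to tool coordinates, whose origin is the TCP and whose axes are the flange's). Camera axes: x right, y down, z forward; pixel columns grow to the right and rows downward; lengths in mm; the calibration is good to about 2 mm. A picture is of the moment at which its call begins: read the wrist's pose just before it. camera_model takes no time and is no camera call.
- env.close_job(): hands the job in; it is judged then, once.
Trained networks look in the newest picture that a camera, given by its name, has taken for a name from the list of things; names that differ only in an ending like _2 or _b are one class to them, and where a whole thing is asked for, a point or a joint stands for the part that bears it (a point fixed in the world has none). Each returns a list of dicts, best first, with "p" (0 to 1); they miss things now and then, are a little off and sometimes report something else, mostly with a low value. They report only what shows in the picture. A call takes as long as a camera call. They do not tell look-alikes from the thing itself.
- models.search_frame(camera, target): "rect" ([left, top, width, height] in pixels, round what is visible of it).
- models.outline_of(camera, target): "region" (480x640 bool, what is visible of it) and "rect" ([left, top, width, height] in pixels, round what is visible of it).
- models.landmark_of(camera, target): "location" ([column, row] in pixels: a listed point, or the origin of a listed thing).
The state is a dict: "time_s": time; "joint_positions": joint angles; "joint_vel": joint speeds; "effort": joint torques, N m; "tool_pos": TCP position; "orientation": TCP orientation; "wrist_force": force on the tool from outside, world axes, zero at the start; "torque": the same for the moment, N m; "opening": opening from 0.0 (shut) to 1.0 (fully open); "grip_force": force on a finger pad.
Only numpy, scipy, OpenCV 4.12 (cv2) and the standard library are available. Lean on these libraries where they do the work, as an engineer would, in place of code of your own. Each camera call takes 0.05 s, during which the arm holds its last target. There are 200 camera calls.

## Working session

There is one attempt and no reset: what is moved stays moved. The work goes in short steps, Python scripts to look and compute and a tool call to move; the robot and the scene stay as the last step left them, time stands still between calls to the robot, and variables do not carry over. Pictures are saved under pics/ and viewed, at most 10 in all, crops included, and the job is handed in when it is done.

Besides the shell and the picture viewer there is one more tool, called after "Call:" by a JSON object that holds its "method" and its "body", one argument or row to a line. carry_out: Moves the arm, as the interface text tells. Its arguments: {"type":"object","properties":{"plan":{"type":"array","items":{"type":"array","items":{"type":"number"}}},"hand":{"type":"number"}},"required":["plan"]}

```bash
mkdir -p pics; cat > h.py <<'E'
import numpy as np, cv2
from scipy.spatial.transform import Rotation as Ro
from workcell import monitor, vision, env, models
def cam(name):
    m=vision.camera_model(name); K=np.array(m["intrinsics"],float); d=np.array(m["dist_coeffs"],float)
    if name=="wrist":
        s=monitor.observe(); T=np.eye(4); T[:3,:3]=Ro.from_rotvec(s["orientation"]).as_matrix(); T[:3,3]=s["tool_pos"]
        W=np.linalg.inv(T@np.array(m["tool_from_camera"])); return K,d,W[:3,:3],W[:3,3]
    return K,d,np.array(m["R"],float),np.array(m["t"],float).ravel()
def ray(c,px):
    K,d,R,t=c; u=cv2.undistortPoints(np.array(px,float).reshape(-1,1,2),K,d).reshape(-1,2)
    return -R.T@t,(R.T@np.c_[u,np.ones(len(u))].T).T
def onz(c,px,z):
    o,D=ray(c,px); return o+D*((z-o[2])/D[:,2])[:,None]
def proj(c,X):
    K,d,R,t=c; return cv2.projectPoints(np.array(X,float).reshape(-1,1,3),cv2.Rodrigues(R)[0],t,K,d)[0].reshape(-1,2)
def tri(obs):
    A=np.zeros((3,3));b=np.zeros(3)
    for c,p in obs:
        o,D=ray(c,p);D=D[0]/np.linalg.norm(D[0]);P=np.eye(3)-np.outer(D,D);A+=P;b+=P@o
    return np.linalg.solve(A,b)
E
python3 - <<'E'
from h import *
s=monitor.observe();print({k:np.round(v,3) for k,v in s.items()})
C={}
for n in("scene","top"):
    cv2.imwrite(f"pics/{n}0.png",vision.read_camera(n)); C[n]=cam(n); print(n,-C[n][2].T@C[n][3])
    for t in("rack","lane","lane_load","bolt_knob","carrier","bin_full","bin_front","bin_empty_a","card_packet"):
        print(n,t,[(np.round(r["location"],1).tolist(),round(r["p"],2)) for r in models.landmark_of(n,t)])
E
```

```text
{'time_s': np.float64(0.0), 'joint_positions': array([ 1.241,  0.241,  0.004,  1.335, -0.   ,  1.571]), 'joint_vel': array([ 0.   ,  0.   ,  0.   , -0.002, -0.001, -0.001]), 'effort': array([ 0.0000e+00, -3.7232e+01,  2.5241e+01,  1.7000e-02,  0.0000e+00,
       -0.0000e+00]), 'tool_pos': array([161.744, 472.504, 252.413]), 'orientation': array([-5.160e-01, -3.099e+00,  3.000e-03]), 'wrist_force': array([-0.673, -0.741, -1.219]), 'torque': array([0.001, 0.02 , 0.004]), 'grip_force': np.float64(0.0), 'opening': np.float64(1.002)}
scene [-145.69825074 -656.87393547  814.37358361]
scene rack [([356.0, 297.5], 0.62), ([378.3, 249.4], 0.16)]
scene lane [([315.8, 299.7], 0.6), ([356.3, 297.5], 0.48)]
scene lane_load [([375.1, 247.5], 0.64)]
scene bolt_knob [([356.1, 314.2], 0.65)]
scene carrier [([238.6, 252.8], 0.79), ([377.4, 248.4], 0.68)]
scene bin_full [([291.1, 223.5], 0.8)]
scene bin_front [([299.7, 214.0], 0.8), ([297.1, 354.9], 0.62), ([231.0, 254.3], 0.6)]
scene bin_empty_a [([253.0, 240.2], 0.6), ([223.6, 268.2], 0.59)]
scene card_packet [([334.6, 239.8], 0.85)]
top [ 373.60166465   53.40809722 1347.33790525]
top rack [([373.5, 222.5], 0.78)]
top lane [([368.2, 267.7], 0.78), ([372.6, 221.4], 0.47)]
top lane_load [([379.6, 191.3], 0.63), ([234.5, 236.4], 0.38)]
top bolt_knob [([423.8, 268.1], 0.72)]
top carrier [([243.2, 259.2], 0.86), ([366.5, 270.1], 0.2)]
top bin_full [([404.3, 310.1], 0.97), ([241.8, 257.5], 0.63), ([243.2, 183.1], 0.56), ([253.8, 287.5], 0.17)]
top bin_front [([238.9, 169.4], 0.86), ([387.9, 313.4], 0.82), ([249.5, 275.1], 0.8)]
top bin_empty_a [([255.7, 285.5], 0.72), ([368.7, 268.2], 0.24)]
top card_packet [([301.3, 174.3], 0.62)]
```

View pics/top0.png

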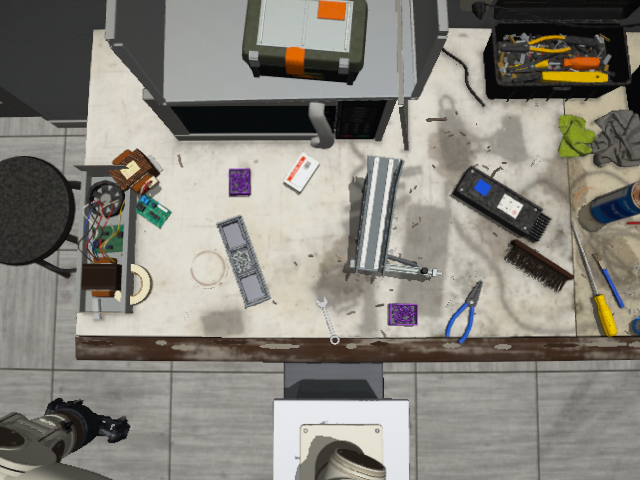

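View pics/scene0.png

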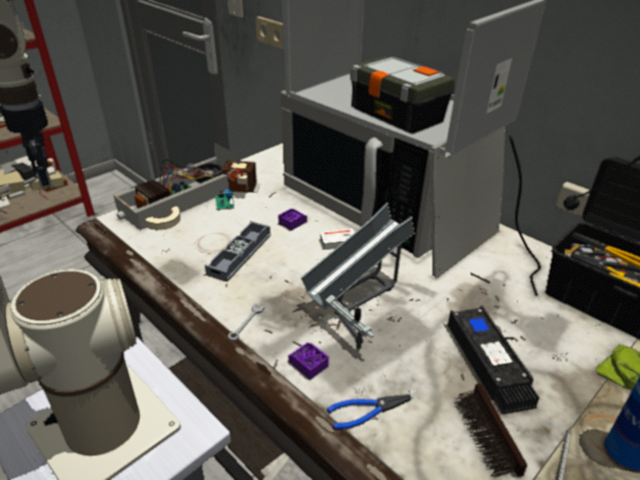

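Top view: the carrier is at about (243,260) with the screws in its middle bin. The rack runs from (370,270) to (383,160), with the bolt to its right around (425,270). Purple decoys are at (240,182) and (403,315), and the packet is at (301,173).

```bash
python3 - <<'E'
from h import *
im=cv2.imread("pics/top0.png")
a=cv2.resize(im[208:314,205:285],None,fx=5,fy=5,interpolation=cv2.INTER_CUBIC)
b=cv2.resize(im[230:290,345:445],None,fx=4,fy=4,interpolation=cv2.INTER_CUBIC)
o=np.zeros((530,800,3),np.uint8);o[:530,:400]=a;o[:240,400:]=b
sc=cv2.imread("pics/scene0.png")[270:342,300:400];o[240:528,400:]=cv2.resize(sc,None,fx=4,fy=4,interpolation=cv2.INTER_CUBIC)
cv2.imwrite("pics/c1.png",o)
c=cam("top");s=cam("scene")
print("tcp px",proj(c,monitor.observe()["tool_pos"]))
print("carrier",onz(c,[[243.2,259.2]],0)); print("purple/packet",onz(c,[[240,182],[403,315],[301.3,174.3]],10))
r=models.outline_of("top","carrier")[0];
q=cv2.minAreaRect(cv2.findNonZero(r["region"].astype(np.uint8)));print(q); print(onz(c,cv2.boxPoints(q),20))
print("knob",tri([(c,[423.8,268.1]),(s,[356.1,314.2])]),"lane",tri([(c,[368.2,267.7]),(s,[315.8,299.7])]),"load",tri([(c,[379.6,191.3]),(s,[375.1,247.5])]))
print("rack",tri([(c,[373.5,222.5]),(s,[356,297.5])]))
E
```

```text
tcp px [[ 99.25595369 413.78296898]]
carrier [[481.62185597 233.01539189   0.        ]]
purple/packet [[ 668.79052965  242.99544525   10.        ]
 [ 349.52994328 -147.97365647   10.        ]
 [ 688.0141761    94.11183138   10.        ]]
((243.9102325439453, 260.222412109375), (91.88712310791016, 27.852008819580078), 70.93080139160156)
[[570.57032942 297.89343349  20.        ]
 [592.69003583 235.13466673  20.        ]
 [386.21740875 160.75037005  20.        ]
 [364.6876522  222.40279156  20.        ]]
knob [ 451.87491015 -180.54074089   93.60103502] lane [456.98915497 -61.52342071  49.97676693] load [622.30550133 -81.51650587 114.78859257]
rack [569.7465197  -79.53166197  -1.80017606]
```

View pics/c1.png

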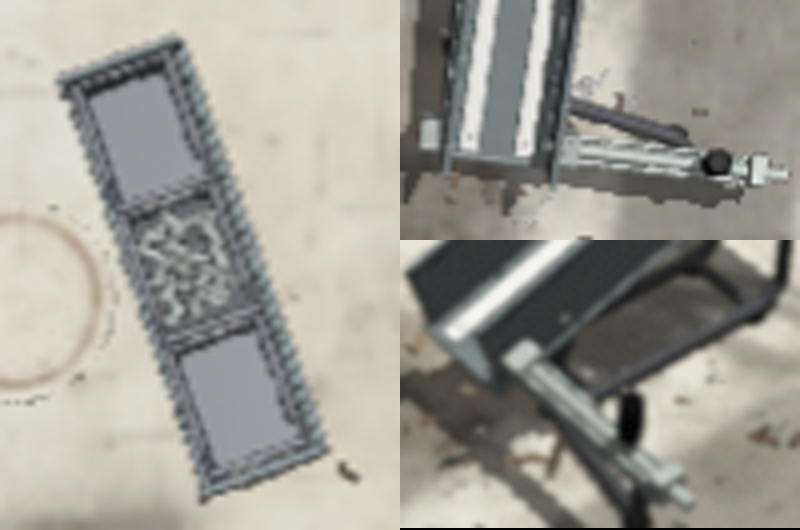

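```bash
cat >> h.py <<'E'
def go(x,y,z,yaw=None):
    "turn (rad about tool z) to bring the closing axis to yaw deg (mod 180), then shift in tool axes"
    s=monitor.observe();R=Ro.from_rotvec(s["orientation"]).as_matrix();p=np.array(s["tool_pos"])
    a=np.degrees(np.arctan2(R[1,1],R[0,1])); tz=0.
    if yaw is not None:
        d=(yaw-a+90)%180-90; tz=-np.radians(d)
    R2=R@Ro.from_rotvec([0,0,tz]).as_matrix(); R2=R2
    v=R2.T@(np.array([x,y,z])-p); n=int(np.ceil(abs(v).max()/60)); 
    print("t",round(s["time_s"],2),"p",p.round(1),"closing",round(a,2),"tilt",R[:2,2].round(4),"j6",round(s["joint_positions"][5],2),"| turn",round(tz,4),"rows>=",int(np.ceil(abs(tz)/.18)),"shift",v.round(1),"n",n,"per",(v/max(n,1)).round(1))
E
python3 - <<'E'
from h import *
print(np.round(vision.camera_model("wrist")["tool_from_camera"],3),np.round(vision.camera_model("wrist")["intrinsics"],1))
go(420,215,330,109.8)
E
```

```text
[[   0.      -0.958   -0.286   71.88 ]
 [   1.       0.       0.       0.136]
 [  -0.      -0.286    0.958 -121.002]
 [   0.       0.       0.       1.   ]] [[371.4   0.  316.8]
 [  0.  371.4 237.8]
 [  0.    0.    1. ]]
t 1.05 p [161.9 473.1 253.3] closing 71.1 tilt [-0.  0.] j6 1.57 | turn -0.6754 rows>= 4 shift [-155.4 -330.2  -76.7] n 6 per [-25.9 -55.  -12.8]
```

Call:
{"method": "carry_out", "body": {
  "plan": [
    [0,0,0,-0.17],
    [0,0,0,-0.17],
    [0,0,0,-0.17],
    [0,0,0,-0.1654],
    [-36,-48,0,0],
    [-36,-48,0,0],
    [-36,-48,0,0],
    [-36,-48,0,0],
    [-36,-48,0,0],
    [-36,-48,0,0],
    [0,0,0,0],
    [0,0,0,0]
  ]
}}

```text
time_s: 2.55
tool_pos: [462.4, 275.1, 253.0]
orientation: [0.539, -3.094, -0.0]
wrist_force: [-0.1, 0.5, 0.2]
opening: 1.001
grip_force: 0.0
```

```bash
python3 - <<'E'
from h import *
go(480,231,250,109.8)
c=cam("wrist");im=vision.read_camera("wrist");cv2.imwrite("pics/w1.png",im)
for t in("bin_full","bin_front","carrier","bin_empty_a"):
    for r in models.landmark_of("wrist",t): print(t,np.round(r["location"],1),round(r["p"],2),onz(c,[r["location"]],{"bin_full":3,"carrier":0,"bin_front":15,"bin_empty_a":3}[t])[0].round(1))
r=models.outline_of("wrist","carrier")[0];q=cv2.boxPoints(cv2.minAreaRect(cv2.findNonZero(r["region"].astype(np.uint8))))
print(q.round(),onz(c,q,20).round(1).tolist())
E
```

```text
t 2.55 p [462.4 275.1 253. ] closing 109.76 tilt [-0.001 -0.   ] j6 0.19 | turn -0.0007 rows>= 1 shift [ -1.6 -47.4   3. ] n 1 per [ -1.6 -47.4   3. ]
bin_full [230.7 355.2] 0.94 [666. 242.   3.]
bin_full [272.7 199.6] 0.65 [476.1 232.1   3. ]
bin_full [271.2 263.6] 0.56 [542.4 251.8   3. ]
bin_front [226.8 385.2] 0.72 [697.5 248.9  15. ]
bin_front [266.1 168.8] 0.7 [447.1 217.6  15. ]
bin_empty_a [273.  259.8] 0.65 [537.6 252.3   3. ]
[[229.  86.]
 [299.  82.]
 [313. 306.]
 [242. 311.]] [[387.8, 164.4, 20.0], [363.4, 222.7, 20.0], [566.7, 307.4, 20.0], [596.6, 238.7, 20.0]]
```

View pics/w1.png

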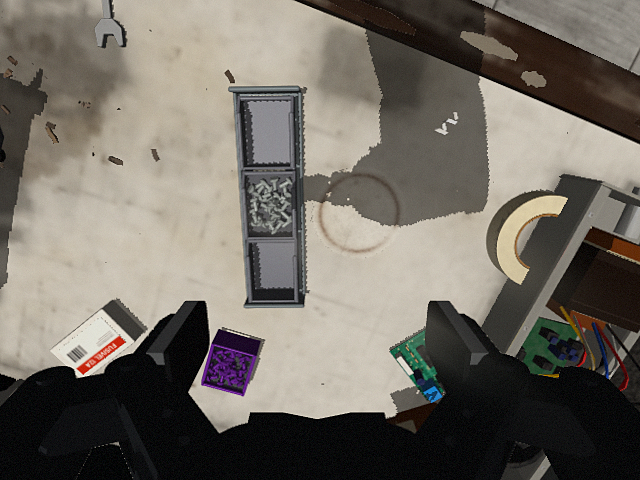

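The full bin is the middle one, at about (270,205) in the wrist picture. Its front seems to face the robot, which is up in this picture. The bolt comes next.

```bash
python3 - <<'E'
from h import *
go(480,-120,260,173)
E
```

```text
t 2.85 p [461.8 276.2 253.5] closing 109.93 tilt [0.0002 0.0002] j6 0.19 | turn -1.1008 rows>= 7 shift [391.  -66.3  -6.5] n 7 per [55.9 -9.5 -0.9]
```

Call:
{"method": "carry_out", "body": {
  "plan": [
    [0,0,0,-0.1835],
    [0,0,0,-0.1835],
    [0,0,0,-0.1835],
    [0,0,0,-0.1835],
    [0,0,0,-0.1835],
    [0,0,0,-0.1835],
    [56,-9.5,-1,0],
    [56,-9.5,-1,0],
    [56,-9.5,-1,0],
    [56,-9.5,-1,0],
    [56,-9.5,-1,0],
    [56,-9.5,-1,0],
    [56,-9.5,-1,0],
    [0,0,0,0],
    [0,0,0,0]
  ],
  "hand": 0
}}

```text
time_s: 4.72
tool_pos: [480.0, -121.4, 260.3]
orientation: [-2.079, 2.355, 0.001]
wrist_force: [-0.7, 0.4, 0.8]
opening: -0.001
grip_force: 0.0
```

```bash
python3 - <<'E'
from h import *
go(480,-120,250,173)
c=cam("wrist");im=vision.read_camera("wrist");cv2.imwrite("pics/w2.png",im)
for t,z in(("bolt_knob",97),("lane",55),("lane_load",117),("rack",0)):
    for r in models.landmark_of("wrist",t): print(t,np.round(r["location"],1),round(r["p"],2),onz(c,[r["location"]],z)[0].round(1))
E
```

```text
t 4.72 p [ 480.  -121.4  260.3] closing 172.9 tilt [-0.0002  0.0006] j6 -1.69 | turn -0.0018 rows>= 1 shift [-1.3  0.1 10.3] n 1 per [-1.3  0.1 10.3]
bolt_knob [349.7 139.6] 0.85 [ 448.8 -181.9   97. ]
lane [355.1 269.4] 0.62 [452.  -61.7  55. ]
lane_load [145.8 301.3] 0.77 [622.  -80.1 117. ]
rack [236.1 249.7] 0.91 [574.4 -78.1   0. ]
```

View pics/w2.png

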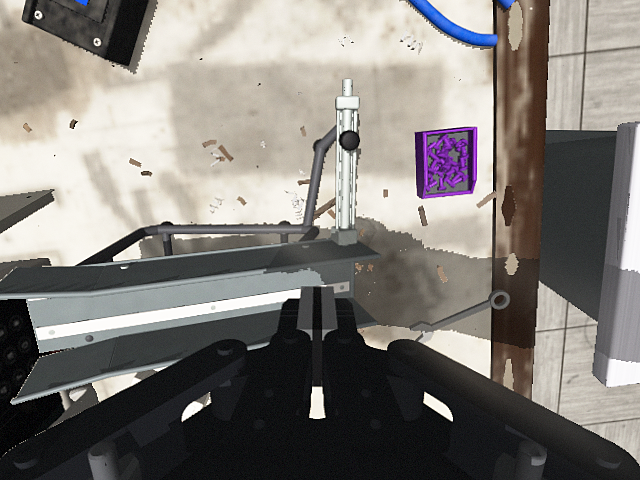

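Knob at (349,140), lane open end on the right near (350,290), and no screws in the lane. Going behind the knob to push it shut.

```bash
python3 - <<'E'
from h import *
go(446,-225,112)
E
```

```text
t 4.97 p [ 480.2 -120.5  260.4] closing 173.03 tilt [0.     0.0001] j6 -1.7 | turn 0.0 rows>= 0 shift [107.9  21.3 148.4] n 3 per [36.   7.1 49.5]
```

Call:
{"method": "carry_out", "body": {
  "plan": [
    [54,10.6,0,0],
    [54,10.6,0,0],
    [0,0,50,0],
    [0,0,50,0],
    [0,0,48,0],
    [0,0,0,0],
    [-6,0,0,0],
    [-6,0,0,0],
    [-6,0,0,0],
    [-6,0,0,0],
    [-6,0,0,0],
    [0,0,0,0]
  ]
}}

```text
time_s: 6.48
tool_pos: [449.6, -196.3, 112.5]
orientation: [-2.08, 2.354, -0.0]
wrist_force: [-0.2, -0.1, 0.4]
opening: -0.001
grip_force: 0.0
```

```bash
python3 - <<'E'
from h import *
go(446,-225,112)
vision.read_camera("scene");c=cam("scene");r=models.landmark_of("scene","bolt_knob")
print([(x["location"],x["p"],onz(c,[x["location"]],97)) for x in r])
E
```

```text
t 6.47 p [ 449.6 -196.3  112.5] closing 172.92 tilt [0.0004 0.0001] j6 -1.86 | turn 0.0 rows>= 0 shift [28.9  0.1  0.5] n 1 per [28.9  0.1  0.5]
[([355.5, 312.2], 0.78, array([[ 448.64857179, -175.95713448,   97.        ]]))]
```

Call:
{"method": "carry_out", "body": {
  "plan": [
    [-6,0,0,0],
    [-6,0,0,0],
    [-6,0,0,0],
    [-6,0,0,0],
    [-6,0,0,0],
    [-6,0,0,0],
    [-6,0,0,0],
    [0,0,0,0]
  ]
}}

```text
time_s: 7.58
tool_pos: [454.9, -154.2, 112.3]
orientation: [-2.08, 2.353, 0.001]
wrist_force: [-0.4, 0.2, -0.0]
opening: -0.002
grip_force: 0.0
```

```bash
python3 - <<'E'
from h import *
vision.read_camera("scene");c=cam("scene");r=models.landmark_of("scene","bolt_knob")
print([(x["location"],x["p"],onz(c,[x["location"]],97)) for x in r])
cv2.imwrite("pics/s2.png",cv2.resize(vision.read_camera("scene")[220:360,260:430],None,fx=4,fy=4,interpolation=cv2.INTER_CUBIC))
E
```

```text
[([339.8, 301.6], 0.64, array([[ 448.72817358, -134.02040876,   97.        ]]))]
```

View pics/s2.png

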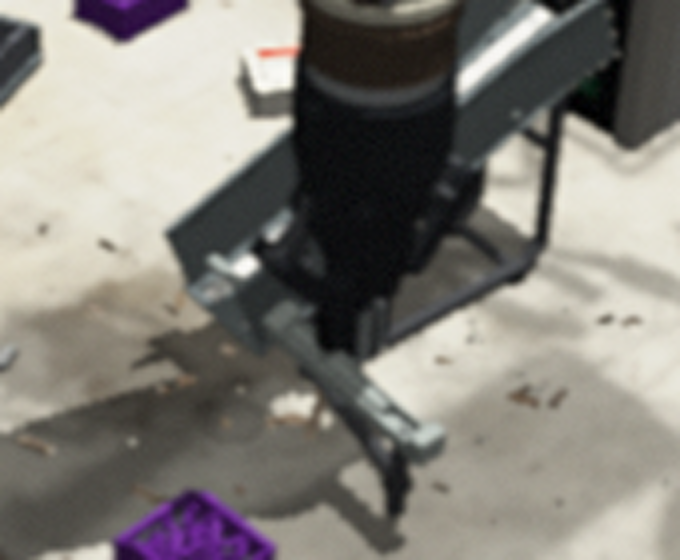

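The rod is about 42 mm in, with roughly 22 mm left.

Call:
{"method": "carry_out", "body": {
  "plan": [
    [-5,0,0,0],
    [-5,0,0,0],
    [-4,0,0,0],
    [-3,0,0,0],
    [-2,0,0,0],
    [-2,0,0,0],
    [-1,0,0,0],
    [0,0,0,0]
  ]
}}

```text
time_s: 8.72
tool_pos: [456.6, -141.8, 112.7]
orientation: [2.062, -2.349, 0.021]
wrist_force: [-4.4, -27.6, -1.6]
opening: -0.001
grip_force: 13.9
```

Call:
{"method": "carry_out", "body": {
  "plan": [
    [15,0,0,0],
    [15,0,0,0],
    [0,0,-50,0],
    [0,0,-50,0],
    [0,0,-50,0],
    [-20,-45,-10,0],
    [-20,-45,0,0],
    [0,0,0,0],
    [0,0,0,0]
  ],
  "hand": 85
}}

```text
time_s: 9.85
tool_pos: [547.3, -134.0, 271.5]
orientation: [2.079, -2.353, -0.003]
wrist_force: [0.5, -0.5, 0.7]
opening: 0.998
grip_force: 0.0
```

```bash
python3 - <<'E'
from h import *
go(600,-80,250,173)
c=cam("wrist");im=vision.read_camera("wrist");cv2.imwrite("pics/w3.png",im)
for t,z in(("bolt_knob",97),("lane",55),("lane_load",117),("rack",0)):
    for r in models.landmark_of("wrist",t): print(t,np.round(r["location"],1),round(r["p"],2),onz(c,[r["location"]],z)[0].round(1))
E
```

```text
t 9.85 p [ 547.3 -134.   271.5] closing 172.93 tilt [-0.0023  0.0009] j6 -1.69 | turn -0.0012 rows>= 1 shift [-60.1 -45.8  21.4] n 2 per [-30.  -22.9  10.7]
bolt_knob [430.1 216.4] 0.84 [ 455.4 -125.4   97. ]
lane [419.4 266.6] 0.65 [455.6 -64.8  55. ]
lane_load [233.  299.1] 0.73 [623.3 -81.3 117. ]
rack [296.  249.9] 0.82 [577.8 -78.8   0. ]
rack [226.  390.5] 0.41 [692.1  96.3   0. ]
```

View pics/w3.png

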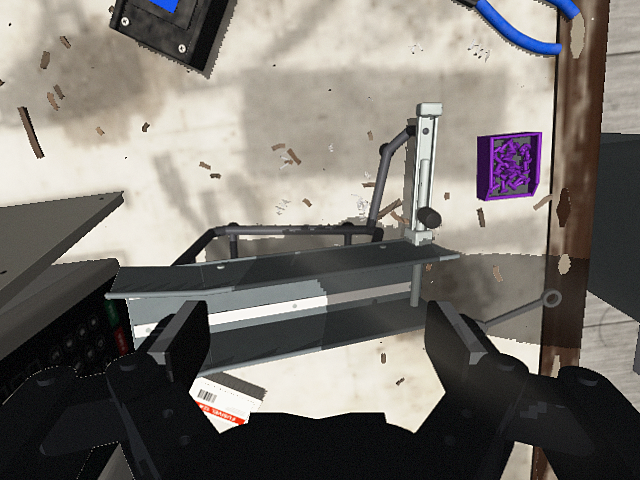

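Bolt shut: the rod crosses the lane at (415,295), and the knob is 62 mm right of the lane's middle. Next I'll fit the lane axis from the guide edges.

```bash
cat > fit.py <<'E'
from h import *
def lane(P,x0,y0,yaw):
    P=np.atleast_2d(P).astype(float);a=np.radians(20);c,s=np.cos(a),np.sin(a)
    X=P[:,0]*c-P[:,2]*s;Z=55+P[:,0]*s+P[:,2]*c;b=np.radians(yaw)
    return np.c_[x0+X*np.cos(b)-P[:,1]*np.sin(b),y0+X*np.sin(b)+P[:,1]*np.cos(b),Z]
def fit(f,c,xs=(30,195)):
    g=cv2.GaussianBlur(cv2.imread(f,0),(0,0),1.0).astype(np.float32)
    G=np.hypot(cv2.Sobel(g,cv2.CV_32F,1,0),cv2.Sobel(g,cv2.CV_32F,0,1));G=np.minimum(G,120)
    x=np.linspace(*xs,60);res=[]
    for y0 in np.arange(-72,-54,.5):
        for yaw in np.arange(-10,-3,.25):
            for w in (0,1,2,3):
                sc=0
                for sg in(1,-1):
                    p=proj(c,lane(np.c_[x,0*x+sg*(29+w),0*x+48],453.5,y0,yaw)).astype(np.float32)
                    sc+=cv2.remap(G,p[:,:1],p[:,1:],cv2.INTER_LINEAR).mean()
                res.append((sc,y0,yaw,w))
    return sorted(res)[::-1][:6]
E
python3 - <<'E'
from fit import *
def wc(p,rv):
    m=vision.camera_model("wrist");T=np.eye(4);T[:3,:3]=Ro.from_rotvec(rv).as_matrix();T[:3,3]=p
    W=np.linalg.inv(T@np.array(m["tool_from_camera"]));return np.array(m["intrinsics"],float),np.array(m["dist_coeffs"],float),W[:3,:3],W[:3,3]
c3=wc([547.3,-134,271.5],[2.079,-2.353,-.003])
print(*np.round(fit("pics/w3.png",c3),2).tolist(),sep="\n")
print(*np.round(fit("pics/top0.png",cam("top")),2).tolist(),sep="\n")
im=cv2.imread("pics/w3.png");_,y0,yaw,w=fit("pics/w3.png",c3)[0]
for sg in(1,-1):
  for z,W in((48,29+w),(0,29)):
    p=proj(c3,lane([[0,sg*W,z],[205,sg*W,z]],453.5,y0,yaw)).astype(int);cv2.line(im,tuple(map(int,p[0])),tuple(map(int,p[1])),(0,0,255) if z else (0,255,0),1)
p=proj(c3,lane([[16,-29,13],[16,29,13]],453.5,y0,yaw)).astype(int);cv2.line(im,tuple(map(int,p[0])),tuple(map(int,p[1])),(255,0,255),1)
cv2.imwrite("pics/o3.png",cv2.resize(im[220:400,90:490],None,fx=2,fy=2))
E
```

```text
[189.22, -61.5, -6.75, 3.0]
[188.99, -61.0, -7.0, 3.0]
[186.19, -61.0, -7.25, 3.0]
[185.83, -62.0, -6.5, 3.0]
[185.52, -61.5, -7.0, 3.0]
[185.35, -60.5, -7.25, 3.0]
[239.08, -62.0, -7.75, 0.0]
[239.04, -62.0, -8.0, 0.0]
[239.02, -62.5, -7.5, 0.0]
[238.98, -62.5, -7.75, 0.0]
[238.93, -62.5, -7.25, 0.0]
[238.89, -62.0, -7.5, 0.0]
```

View pics/o3.png

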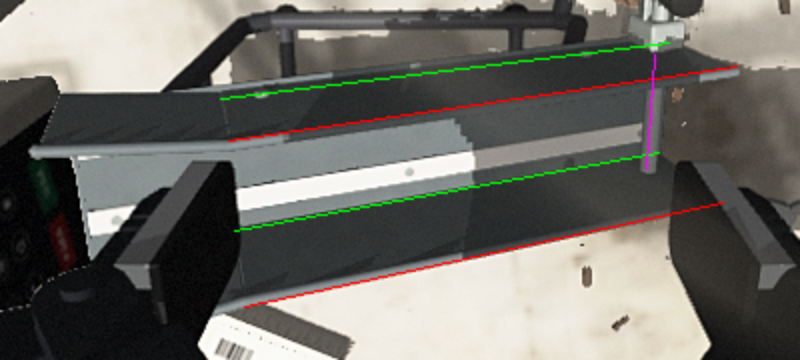

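Overlay matches the guides and the rod, so the lane is at x0=453.5, y0=-61.5, yaw -6.9°. Now back to the carrier.

```bash
python3 - <<'E'
from h import *
go(478,232,200,110.3)
E
```

```text
t 10.1 p [ 547.1 -134.8  272.7] closing 172.84 tilt [0.0003 0.    ] j6 -1.69 | turn 1.0915 rows>= 7 shift [-62.4 368.   72.7] n 7 per [-8.9 52.6 10.4]
```

Call:
{"method": "carry_out", "body": {
  "plan": [
    [0,0,0,0.182],
    [0,0,0,0.182],
    [0,0,0,0.182],
    [0,0,0,0.182],
    [0,0,0,0.182],
    [0,0,0,0.1815],
    [-9,52.6,0,0],
    [-9,52.6,0,0],
    [-9,52.6,0,0],
    [-9,52.6,0,0],
    [-9,52.6,0,0],
    [-9,52.6,0,0],
    [-9,52.6,36,0],
    [0,0,37,0],
    [0,0,0,0],
    [0,0,0,0]
  ]
}}

```text
time_s: 12.1
tool_pos: [480.0, 230.7, 201.9]
orientation: [-0.553, 3.091, 0.001]
wrist_force: [-0.2, -0.4, 0.2]
opening: 0.996
grip_force: 0.0
```

```bash
python3 - <<'E'
from h import *
go(478,232,200,110.3)
c=cam("wrist");im=vision.read_camera("wrist");cv2.imwrite("pics/w4.png",im)
for t,z in(("bin_full",3),("bin_front",15),("carrier",0),("bin_empty_a",3)):
    for r in models.landmark_of("wrist",t): print(t,np.round(r["location"],1),round(r["p"],2),onz(c,[r["location"]],z)[0].round(1))
for t in ("bin_full","carrier"):
  for r in models.outline_of("wrist",t):
    q=cv2.boxPoints(cv2.minAreaRect(cv2.findNonZero(r["region"].astype(np.uint8)))); w=onz(c,q,30)[:,:2]
    print(t,round(r["p"],2),q.round(),w.round(1).tolist(),w.mean(0))
E
```

```text
t 12.1 p [480.  230.7 201.9] closing 110.28 tilt [0.0017 0.0008] j6 0.09 | turn -0.0004 rows>= 1 shift [1.4 1.9 1.9] n 1 per [1.4 1.9 1.9]
bin_full [320.4 209.8] 0.84 [477.4 232.7   3. ]
bin_full [263.6 383. ] 0.62 [667.4 241.4   3. ]
bin_front [260.5 414. ] 0.81 [694.9 248.6  15. ]
bin_empty_a [322.6 128.2] 0.84 [412.1 210.3   3. ]
bin_empty_a [315.7 278.9] 0.56 [540.5 251.5   3. ]
bin_full 0.91 [[230. 415.]
 [250. 352.]
 [302. 368.]
 [283. 432.]] [[693.1, 219.6], [617.8, 216.3], [617.4, 266.9], [693.8, 273.6]] [655.51963065 244.11968846]
bin_full 0.64 [[288. 173.]
 [351. 173.]
 [351. 255.]
 [288. 255.]] [[453.1, 196.3], [436.0, 242.6], [499.2, 267.8], [517.4, 218.5]] [476.4514116  231.28392129]
carrier 0.81 [[279.  74.]
 [362.  74.]
 [362. 332.]
 [279. 332.]] [[387.3, 166.6], [366.3, 223.5], [563.5, 304.2], [589.2, 234.6]] [476.57452098 232.20579222]
```

View pics/w4.png

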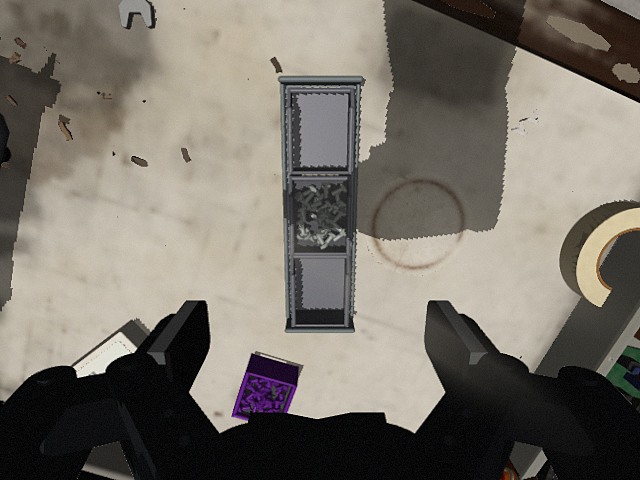

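Middle bin sits at (320,215), carrier upright in the picture, and the gripper is aligned. Descending for the side grip.

```bash
python3 - <<'E'
from h import *
c=cam("wrist");w=onz(c,[[321.5,79],[320,330]],32);d=w[1]-w[0];print(w,np.degrees(np.arctan2(d[1],d[0])))
w=onz(c,[[320,178],[320,254]],31);print(w,w.mean(0))
go(477,232,35,110.3)
E
```

```text
[[379.92294949 197.10438885  32.        ]
 [572.84841268 267.85238078  32.        ]] 20.138569281658693
[[447.73088734 221.21628345  31.        ]
 [506.59543449 243.15795805  31.        ]] [477.16316091 232.18712075  31.        ]
t 12.45 p [479.8 230.9 201.2] closing 110.3 tilt [0.0015 0.0007] j6 0.09 | turn -0.0 rows>= 1 shift [  2.5   2.  166.2] n 3 per [ 0.8  0.7 55.4]
```

Call:
{"method": "carry_out", "body": {
  "plan": [
    [2.5,2,40,0],
    [0,0,40,0],
    [0,0,40,0],
    [0,0,25,0],
    [0,0,12,0],
    [0,0,8,0],
    [0,0,0,0],
    [0,0,0,0]
  ]
}}

```text
time_s: 13.45
tool_pos: [477.0, 232.5, 36.4]
orientation: [-0.554, 3.09, 0.001]
wrist_force: [0.5, 0.5, 0.5]
opening: 0.996
grip_force: 0.0
```

Call:
{"method": "carry_out", "body": {
  "plan": [
    [0,0,0,0],
    [0,0,0,0],
    [0,0,0,0],
    [0,0,0,0],
    [0,0,0,0],
    [0,0,0,0]
  ],
  "hand": 40
}}

```text
time_s: 14.2
tool_pos: [476.8, 232.4, 36.2]
orientation: [-0.555, 3.091, 0.001]
wrist_force: [-1.9, 0.0, 5.4]
opening: 0.567
grip_force: 64.3
```

Call:
{"method": "carry_out", "body": {
  "plan": [
    [0,0,-15,0],
    [0,0,-20,0],
    [0,0,-25,0],
    [0,0,-20,0],
    [0,0,0,0.12],
    [0,0,0,0.12],
    [0,0,0,0.12],
    [0,0,0,0.115],
    [-10,-36,0,0],
    [-10,-36,0,0],
    [-10,-36,0,0],
    [-10.5,-35.5,0,0],
    [0,0,0,0],
    [0,0,0,0]
  ]
}}

```text
time_s: 15.95
tool_pos: [499.1, 85.0, 115.5]
orientation: [-0.189, -3.136, -0.001]
wrist_force: [0.2, 0.7, -1.6]
opening: 0.569
grip_force: 63.5
```

```bash
python3 - <<'E'
from h import *
go(500,85,34,83.1); s=monitor.observe();print(s["opening"],s["grip_force"],s["wrist_force"])
E
```

```text
t 15.95 p [499.1  85.  115.5] closing 83.11 tilt [-0.0004  0.0004] j6 0.29 | turn 0.0001 rows>= 1 shift [-1.   0.1 81.5] n 2 per [-0.5  0.1 40.8]
0.5688761937703836 63.49463939666748 [ 0.20325996  0.69037    -1.57473354]
```

Call:
{"method": "carry_out", "body": {
  "plan": [
    [0,0,30,0],
    [0,0,30,0],
    [0,0,12,0],
    [0,0,6,0],
    [0,0,3,0],
    [0,0,1,0],
    [0,0,0,0],
    [0,0,0,0]
  ]
}}

```text
time_s: 16.95
tool_pos: [499.6, 84.8, 33.8]
orientation: [0.188, 3.135, 0.0]
wrist_force: [-0.9, 0.5, -1.4]
opening: 0.567
grip_force: 63.4
```

Call:
{"method": "carry_out", "body": {
  "plan": [
    [0,0,1,0],
    [0,0,0,0]
  ]
}}

```text
time_s: 17.2
tool_pos: [499.6, 84.8, 33.2]
orientation: [0.188, 3.135, 0.0]
wrist_force: [-2.0, -0.7, 4.9]
opening: 0.57
grip_force: 64.2
```

Call:
{"method": "carry_out", "body": {
  "plan": [
    [0,0,0,0],
    [0,0,0,0],
    [0,0,0,0],
    [0,0,-30,0],
    [0,0,-50,0],
    [0,0,-50,0],
    [0,0,0,0],
    [0,0,0,0]
  ],
  "hand": 85
}}

```text
time_s: 18.2
tool_pos: [499.0, 84.8, 162.0]
orientation: [-0.188, -3.136, 0.0]
wrist_force: [0.6, 0.7, -0.1]
opening: 0.999
grip_force: 0.0
```

```bash
python3 - <<'E'
from h import *
go(500,85,170,173.1)
c=cam("wrist");im=vision.read_camera("wrist");cv2.imwrite("pics/w5.png",im)
for t,z in(("bin_full",0),("bin_front",12)):
    for r in models.landmark_of("wrist",t): print(t,np.round(r["location"],1),round(r["p"],2),onz(c,[r["location"]],z)[0].round(1))
for r in models.outline_of("wrist","bin_full"):
    q=cv2.boxPoints(cv2.minAreaRect(cv2.findNonZero(r["region"].astype(np.uint8)))); w=onz(c,q,25)[:,:2]
    print(round(r["p"],2),q.round().tolist(),w.round(1).tolist(),w.mean(0))
u,v=proj(c,[500,85,20])[0].astype(int);print(u,v)
u=min(max(u,100),540);v=min(max(v,75),405)
cv2.imwrite("pics/w5c.png",cv2.resize(im[v-75:v+75,u-100:u+100],None,fx=4,fy=4,interpolation=cv2.INTER_CUBIC))
E
```

```text
t 18.2 p [499.   84.8 162. ] closing 83.13 tilt [-0.0002 -0.    ] j6 0.29 | turn -1.5702 rows>= 9 shift [-0.3 -1.  -8. ] n 1 per [-0.3 -1.  -8. ]
bin_full [318.5 222.9] 0.63 [499.6  86.    0. ]
bin_front [ 1.5 54.7] 0.77 [ 352.9 -114.3   12. ]
bin_front [319.9 188.1] 0.6 [470.6  90.5  12. ]
bin_front [352.  419.6] 0.48 [681.4  94.7  12. ]
0.86 [[0.0, 98.0], [0.0, 18.0], [25.0, 18.0], [25.0, 98.0]] [[382.1, -114.4], [335.5, -98.2], [338.0, -81.8], [384.5, -97.2]] [360.01564149 -97.91795849]
0.79 [[281.0, 183.0], [352.0, 183.0], [352.0, 275.0], [281.0, 275.0]] [[461.7, 64.2], [467.6, 113.2], [536.2, 106.8], [529.8, 54.1]] [498.83907409  84.55892596]
0.63 [[507.0, 368.0], [512.0, 344.0], [561.0, 353.0], [557.0, 377.0]] [[633.9, 226.2], [611.6, 228.8], [625.3, 269.9], [648.2, 268.2]] [629.77259763 248.26550018]
317 230
```

View pics/w5c.png

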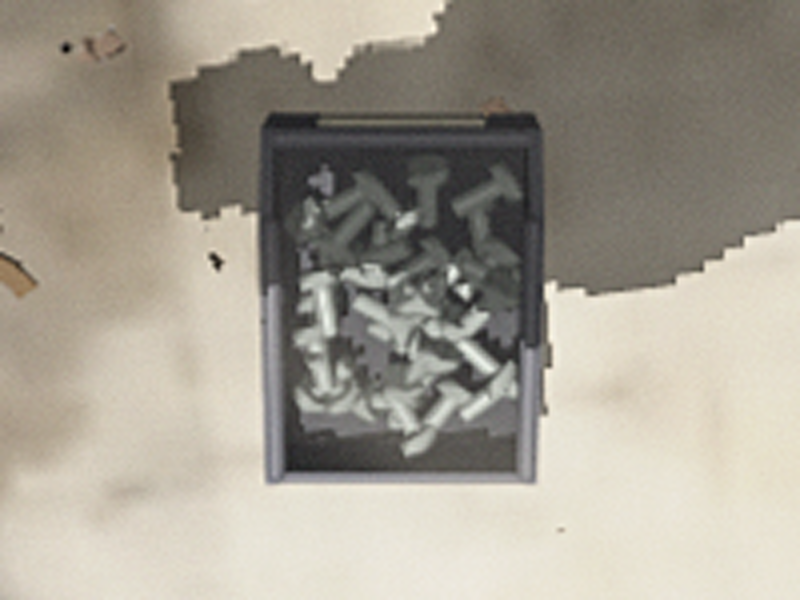

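Bin stands upright on the bench with its scoop front (label slot) toward the robot, square to the jaws. I'll turn 90° and feel for the tip height beside the bin at 64 mm opening.

Call:
{"method": "carry_out", "body": {
  "plan": [
    [0,0,0,-0.1745],
    [0,0,0,-0.1745],
    [0,0,0,-0.1745],
    [0,0,0,-0.1745],
    [0,0,0,-0.1745],
    [0,0,0,-0.1745],
    [0,0,0,-0.1745],
    [0,0,0,-0.1745],
    [0,0,0,-0.1742],
    [-53,0,0,0],
    [0,0,50,0],
    [0,0,50,0],
    [0,0,20,0],
    [0,0,5,0],
    [0,0,0,0],
    [0,0,3,0],
    [0,0,3,0],
    [0,0,0,0]
  ],
  "hand": 64
}}

```text
time_s: 20.65
tool_pos: [505.7, 137.5, 31.6]
orientation: [-2.083, 2.351, -0.0]
wrist_force: [0.4, 0.3, -0.1]
opening: 0.751
grip_force: 0.0
```

Call:
{"method": "carry_out", "body": {
  "plan": [
    [0,0,3,0],
    [0,0,3,0],
    [0,0,2,0],
    [0,0,2,0],
    [0,0,2,0],
    [0,0,2,0],
    [0,0,2,0],
    [0,0,0,0]
  ]
}}

```text
time_s: 21.65
tool_pos: [505.7, 137.5, 16.0]
orientation: [-2.083, 2.351, -0.0]
wrist_force: [-2.4, -0.3, 4.7]
opening: 0.752
grip_force: 2.6
```

Tips lie 16 mm ahead of the TCP at this opening, so gripping at TCP z 25 puts them 9 mm above the underside.

Call:
{"method": "carry_out", "body": {
  "plan": [
    [0,0,-35,0],
    [0,0,-35,0],
    [53,0,0,0],
    [0,0,30,0],
    [0,0,20,0],
    [0,0,10,0],
    [0,0,0,0]
  ],
  "hand": 85
}}

```text
time_s: 22.52
tool_pos: [498.8, 84.9, 24.8]
orientation: [2.083, -2.35, -0.001]
wrist_force: [-0.2, -0.2, 0.3]
opening: 0.998
grip_force: 0.0
```

```bash
python3 - <<'E'
from h import *
go(499.8,84.8,25,173.1); s=monitor.observe();print(s["wrist_force"])
E
```

```text
t 22.52 p [498.8  84.9  24.8] closing 173.11 tilt [-0.0015 -0.0002] j6 -1.28 | turn 0.0001 rows>= 1 shift [-0.1 -1.  -0.2] n 1 per [-0.1 -1.  -0.2]
[-0.21754408 -0.1751245   0.32602359]
```

Call:
{"method": "carry_out", "body": {
  "plan": [
    [0,0,0,0],
    [0,0,0,0],
    [0,0,0,0],
    [0,0,0,0],
    [0,0,0,0],
    [0,0,-15,0],
    [0,0,-20,0],
    [0,0,-50,0],
    [0,0,-60,0],
    [0,0,-60,0],
    [0,0,0,0]
  ],
  "hand": 55
}}

```text
time_s: 23.9
tool_pos: [502.2, 85.4, 236.6]
orientation: [-2.077, 2.344, -0.01]
wrist_force: [-0.1, -0.2, -2.1]
opening: 0.732
grip_force: 66.7
```

```bash
python3 - <<'E'
from fit import *
s=monitor.observe();print(s["opening"],s["grip_force"],s["wrist_force"])
P=lane([[185,0,0],[217,0,0],[153,0,0]],453.5,-61.5,-6.9);print(P)
go(P[0,0],P[0,1],230,173.1)
vision.read_camera("scene")
c=cam("scene")
for r in models.landmark_of("scene","bin_full"): print(np.round(r["location"],1),r["p"])
print(proj(c,[s["tool_pos"]-np.array([0,0,24.8])]))
E
```

```text
0.7315094044096282 66.7360782623291 [-0.06404506 -0.22262317 -2.05632767]
[[626.08404846 -82.38496467 118.27372652]
 [655.93642441 -85.9974991  129.2183711 ]
 [596.23167251 -78.77243024 107.32908193]]
t 23.9 p [502.2  85.4 236.6] closing 173.1 tilt [0.0116 0.0019] j6 -1.28 | turn -0.0 rows>= 1 shift [ 151.7 -143.1    7.7] n 3 per [ 50.6 -47.7   2.6]
[294.3 222.3] 0.9
[286.4 203.2] 0.78
[306.8 359.8] 0.67
[[284.79534643 200.58328004]]
```

```bash
python3 - <<'E'
from fit import *
c=cam("scene");t=cam("top")
m=vision.camera_model("wrist");T=np.eye(4);T[:3,:3]=Ro.from_rotvec([2.079,-2.353,-.003]).as_matrix();T[:3,3]=[547.3,-134,271.5]
W=np.linalg.inv(T@np.array(m["tool_from_camera"]));w=(np.array(m["intrinsics"],float),np.array(m["dist_coeffs"],float),W[:3,:3],W[:3,3])
for n,ob in(("s+t",[(c,[435,275]),(t,[405,150])]),("s+w",[(c,[435,275]),(w,[122,193])]),("t+w",[(t,[405,150]),(w,[122,193])])):
    X=tri(ob);print(n,X.round(),[ (proj(q,X)[0]-p).round(1).tolist() for q,p in ob])
for px in((435,275),): print(onz(c,[px],0))
print(onz(t,[[405,150],[405,150],[405,150]],0)[0],onz(t,[[405,150]],300),onz(w,[[122,193]],0))
E
```

```text
s+t [ 751. -161.    9.] [[-0.8, 0.2], [0.6, -0.6]]
s+w [ 745. -167.   17.] [[0.1, -0.0], [0.3, 0.2]]
t+w [ 756. -164.   -6.] [[0.6, -0.6], [2.0, 1.1]]
[[ 763.30482132 -156.54124057    0.        ]]
[ 752.43586421 -160.93154426    0.        ] [[ 668.08415153 -113.20640256  300.        ]] [[ 754.22834129 -165.64496928    0.        ]]
```

Call:
{"method": "carry_out", "body": {
  "plan": [
    [38,-35.3,0,0],
    [38,-35.3,0,0],
    [38,-35.3,0,0],
    [38,-35.3,0,0],
    [0,0,0,0],
    [0,0,0,0],
    [0,0,0,0]
  ]
}}

```text
time_s: 24.88
tool_pos: [620.1, -81.9, 229.5]
orientation: [2.084, -2.349, -0.003]
wrist_force: [-0.1, 0.7, -1.6]
opening: 0.729
grip_force: 66.8
```

```bash
python3 - <<'E'
from fit import *
go(624.2,-82.1,175,173.1)
c=cam("wrist");im=vision.read_camera("wrist");cv2.imwrite("pics/w6.png",im)
for t in("lane","lane_load","bin_full","bin_front","bolt_knob"):
    for r in models.landmark_of("wrist",t): print(t,np.round(r["location"],1),round(r["p"],2))
print(proj(c,lane([[0,0,0],[180,0,0]],453.5,-61.5,-6.9)),proj(c,monitor.observe()["tool_pos"]-[0,0,24.8]))
E
```

```text
t 24.88 p [620.1 -81.9 229.5] closing 173.17 tilt [-0.0023  0.0005] j6 -1.58 | turn 0.0012 rows>= 1 shift [-0.3 -4.2 54.5] n 1 per [-0.3 -4.2 54.5]
lane [519.1 220.9] 0.94
lane_load [316.  244.4] 0.93
bin_full [602.3 105.5] 0.87
bin_full [319.6 297.9] 0.84
bin_full [365. 205.] 0.28
bin_front [394.2 314.9] 0.81
bin_front [604.  141.7] 0.66
bin_front [364.7 205.4] 0.52
bolt_knob [553.4 143.9] 0.96
[[520.38565146 220.32853081]
 [315.94818821 242.45412031]] [[316.56384377 303.26315156]]
```

Predicted lane points agree with the networks within 2 px, so I'm descending into the lane.

Call:
{"method": "carry_out", "body": {
  "plan": [
    [-0.3,-4,20,0],
    [0,0,15,0],
    [0,0,10,0],
    [0,0,5,0],
    [0,0,5,0],
    [0,0,0,0],
    [0,0,0,0]
  ]
}}

```text
time_s: 26.05
tool_pos: [625.4, -83.3, 175.8]
orientation: [-2.083, 2.351, -0.001]
wrist_force: [0.6, -0.3, -1.7]
opening: 0.73
grip_force: 66.9
```

```bash
python3 - <<'E'
from fit import *
go(624.2,-81.7,160,173.2);print(monitor.observe()["wrist_force"])
E
```

```text
t 26.05 p [625.4 -83.3 175.8] closing 173.1 tilt [ 0.0009 -0.0001] j6 -1.58 | turn -0.0018 rows>= 1 shift [-1.4  1.4 15.8] n 1 per [-1.4  1.4 15.8]
[ 0.60741183 -0.28380219 -1.69518391]
```

Call:
{"method": "carry_out", "body": {
  "plan": [
    [-1.2,0.8,5,0],
    [0,0,5,0],
    [0,0,4,0],
    [0,0,3,0],
    [0,0,2,0],
    [0,0,1,0],
    [0,0,0,0]
  ]
}}

```text
time_s: 26.92
tool_pos: [624.5, -81.9, 156.0]
orientation: [-2.083, 2.351, -0.001]
wrist_force: [-2.1, -0.4, 2.0]
opening: 0.73
grip_force: 66.9
```

Rear edge has touched the bed (about 4 N up and 2 N downhill). I'll press a little so the bin settles as the grip is eased.

Call:
{"method": "carry_out", "body": {
  "plan": [
    [0,0,1,0],
    [0,0,1,0],
    [0,0,0,0]
  ]
}}

```text
time_s: 27.3
tool_pos: [624.6, -82.0, 155.8]
orientation: [-2.083, 2.35, -0.002]
wrist_force: [-6.6, 0.3, 10.2]
opening: 0.735
grip_force: 67.3
```

Call:
{"method": "carry_out", "body": {
  "plan": [
    [0,0,0,0],
    [0,0,0,0]
  ],
  "hand": 64
}}

```text
time_s: 27.55
tool_pos: [624.7, -81.9, 153.7]
orientation: [-2.083, 2.351, -0.001]
wrist_force: [-1.8, 0.6, 3.6]
opening: 0.748
grip_force: 5.4
```

Call:
{"method": "carry_out", "body": {
  "plan": [
    [0,0,0,0],
    [0,0,0,0]
  ],
  "hand": 67
}}

```text
time_s: 27.8
tool_pos: [624.7, -81.9, 152.9]
orientation: [2.084, -2.351, -0.0]
wrist_force: [-0.2, -0.0, -0.6]
opening: 0.789
grip_force: 0.0
```

```bash
python3 - <<'E'
from fit import *
vision.read_camera("wrist");c=cam("wrist")
for t in("bin_full","bin_front"):
    for r in models.landmark_of("wrist",t): print(t,np.round(r["location"],1),round(r["p"],2))
for x in(190,180,170,160,150,120): print(x,proj(c,lane([[x,0,0],[x-32,0,12]],453.5,-61.5,-6.9)).round(1).tolist())
E
```

```text
bin_full [378.7 281.2] 0.82
bin_front [445.8 285. ] 0.6
bin_front [591.7 246.7] 0.38
190 [[305.3, 294.1], [380.8, 294.3]]
180 [[325.9, 290.9], [399.8, 291.1]]
170 [[345.7, 287.8], [418.2, 288.0]]
160 [[364.7, 284.8], [435.8, 285.0]]
150 [[383.0, 282.0], [452.7, 282.1]]
120 [[434.1, 273.9], [499.7, 274.0]]
```

The bin is sliding at about lane x 0.153. I'll lift clear at once so the rear wall passes under the finger.

Call:
{"method": "carry_out", "body": {
  "plan": [
    [0,0,-25,0],
    [0,0,-50,0],
    [0,0,-50,0],
    [0,0,0,0],
    [0,0,0,0],
    [0,0,0,0],
    [0,0,0,0],
    [0,0,0,0]
  ]
}}

```text
time_s: 28.95
tool_pos: [624.2, -81.9, 277.4]
orientation: [2.083, -2.35, -0.002]
wrist_force: [-0.5, -0.6, 0.6]
opening: 0.784
grip_force: 0.0
```

```bash
python3 - <<'E'
from fit import *
print(monitor.observe()["wrist_force"])
im=vision.read_camera("wrist");cv2.imwrite("pics/w7.png",im);c=cam("wrist")
for t in("bin_full","bin_front","bolt_knob","lane_load"):
    for r in models.landmark_of("wrist",t): print(t,np.round(r["location"],1),round(r["p"],2))
for x in(180,160,150,120,52): print(x,proj(c,lane([[x,0,0],[x-32,0,12]],453.5,-61.5,-6.9)).round(1).tolist())
E
```

```text
[-0.51909406 -0.63904482  0.63578924]
bin_full [572.3 108.6] 0.66
bin_front [492.6 213.8] 0.61
bin_front [577.1 139.9] 0.56
bolt_knob [520.9 141.4] 0.83
lane_load [319.6 224.1] 0.77
180 [[321.6, 223.5], [365.2, 223.6]]
160 [[344.9, 221.4], [387.5, 221.5]]
150 [[356.2, 220.4], [398.3, 220.5]]
120 [[388.5, 217.4], [429.2, 217.6]]
52 [[454.4, 211.5], [492.0, 211.6]]
```

```bash
python3 - <<'E'
from fit import *
L=lambda P:lane(P,453.5,-61.5,-6.9)
for n in("top","scene"):
    vision.read_camera(n);c=cam(n)
    print(n,proj(c,L([[52,0,0],[20,0,12],[16,-62,13]])).round(1).tolist())
    for t in("bin_full","bin_front","bolt_knob","bin_empty_a","card_packet"):
        print(t,[(np.round(r["location"],1).tolist(),round(r["p"],2)) for r in models.landmark_of(n,t)])
im=cv2.imread("pics/w7.png");c=cam("wrist")
P=proj(c,L([[84,25,30],[84,-25,30],[36,25,30],[36,-25,30],[20,-25,20],[20,25,20]]));print(P.round(0).tolist())
for r in models.outline_of("wrist","bin_full"): print(r["rect"],round(r["p"],2))
E
```

```text
top [[370.9, 248.0], [369.2, 262.9], [396.1, 268.0]]
bin_full [([240.1, 181.2], 0.74), ([369.7, 251.8], 0.45)]
bin_front [([239.7, 170.2], 0.9), ([234.0, 235.5], 0.75), ([371.0, 264.3], 0.57)]
bolt_knob [([255.0, 286.5], 0.17)]
bin_empty_a [([253.4, 284.7], 0.83), ([233.2, 235.3], 0.78)]
card_packet [([302.1, 175.6], 0.9)]
scene [[333.8, 283.1], [321.3, 289.3], [338.5, 306.4]]
bin_full [([292.1, 221.1], 0.93), ([308.8, 359.5], 0.87), ([335.0, 283.2], 0.83)]
bin_front [([320.1, 284.9], 0.84), ([293.6, 355.0], 0.73), ([302.7, 214.0], 0.64)]
bolt_knob [([336.5, 296.8], 0.68)]
bin_empty_a [([222.1, 271.4], 0.95), ([250.3, 242.3], 0.77)]
card_packet [([336.0, 240.2], 0.58)]
[[444.0, 252.0], [451.0, 191.0], [490.0, 245.0], [498.0, 188.0], [503.0, 185.0], [495.0, 240.0]]
[424.2, 187.2, 76.6, 64.8] 0.92
[544.1, 66.2, 77.8, 75.4] 0.89
```

```bash
python3 -c "
from workcell import env
print(env.close_job())"
```

```text
the job is handed in; nothing more can be done
None
```

I shut the stop bolt first, then laid the full bin on the upper lane; it slid down by itself and rests against the bolt, scoop front downhill. The camera checks agreed with this, the empty bins and the packet look unmoved, and the job is handed in (no verdict came back).

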